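# Load the glue press to its red line

### The arm

A 7-joint arm with a two-finger parallel gripper is mounted at the origin on the work surface. World frame = base frame: x ahead of the robot, y to its left, z up, the work surface at z = 0. Lengths are in m, angles in rad, forces in N, time in s.
With the tool pointing down it reaches from about 0.425 to 0.925 m from the base axis. Payload 6.8 kg.
Tool frame: the origin (TCP) lies midway between the tips of the shut fingers; the grasp point (between the pads) lies 19 mm behind it; z points along the fingers, y is the direction in which the jaws open and shut (so a half turn about z gives the same grasp; the last joint's range is limited). The gripper opens to 85 mm and grips with 20 to 120 N. Pads are 22 mm wide; open, the fingers measure 114 mm over their backs; the gripper's body (76 mm by 85 mm) begins 54 mm behind the grasp point. The pads swing forward as they close: fully open they stand 13 mm farther back than shut.
Start: joints at [1.057, 0.477, 0.022, 1.555, -0.011, 1.109, -0.083], TCP at [0.266, -0.62, 0.231] pointing down, gripper open.
Joint ranges: [-2.96, 2.96], [-0.34, 2.1], [-1.41, 1.46], [0.24, 2.44], [-1.37, 4.51], [0.17, 1.92], [-2.96, 2.96]. Speed limits (rad/s): [2.39, 2.39, 3.14, 3.14, 3.14, 3.14, 3.14].

### API

Orientations are given as a rotation vector (axis times angle).
In Python, from bench import r, imaging gives the robot as it stands.
- The arm moves only by the tool jog_arm, never from a script. Its argument "rows" is a list of rows, each an object with "delta_rot": the turn, a rotation vector about the tool's x, y, z in degrees, a list of three; "xyz": the shift along the tool's x, y, z in cm, a list of three; "fingers": the closure, from 0 (fully open) to 1 (shut). A call has exactly 5 rows; each row is the pose to reach, as a shift and turn from the pose measured when the call began, along the tool's axes at that moment; what a row does not reach only later rows make up. A row lasts 1/12 s, in which the tool goes at most 41.7 mm and 7.16 degrees, less where a joint would pass 70% of its speed; a pose out of reach is approached as far as the arm can. A call with a gripper value outside its range is refused whole. The fingers move at their own pace and stop on an object; "grip_force" is the grip in N (left out, the last holds). Time passes only in rows, so rows that repeat a pose let the fingers close, or fill a call up. It gives the time, the measured TCP pose, the force and the opening at its end, in the units of the state.
- r.get_obs(): the state, without advancing time (a new reading comes with each control period).
- imaging.grab_frame(name): name is "scene" or "top"; returns the picture (384x512x3 uint8, blue, green, red); there is no depth.
- imaging.camera_info(name): a dict with "camera_matrix" (3x3 intrinsics, pixels), "k1" (the pictures are not rectified: a ray, as slopes to the right and down, at radius r is drawn at 1 + k1 r^2 times it, then the intrinsics apply), "xyz" and "attitude" of the camera in the world. Camera axes: x right, y down, z forward; pixel columns grow to the right and rows downward; lengths in m; the calibration is good to about 2 mm. A picture is of the moment at which its call begins. camera_info takes no time and is no camera call.
- r.hand_in(): hands the job in, once; it reports no verdict.
Trained networks look in the newest picture that a camera, given by its name, has taken for a name from the list of things; names that differ only in an ending like _2 or _b are one class to them, and where a whole thing is asked for, a point or a joint stands for the part that bears it (a point fixed in the world has none). Each returns a list of dicts, best first, with "conf" (0 to 1); they miss things now and then, are a little off and sometimes report something else, mostly with a low value. They report only what shows in the picture. A call takes as long as a camera call. They do not tell look-alikes from the thing itself.
- imaging.find_in(camera, query): "position" ([column, row] in pixels, amid what is visible of it).
- imaging.cut_out(camera, query): "region" (384x512 bool, what is visible of it) and "position" ([column, row] in pixels, amid what is visible of it).
- imaging.tip_of(camera, query): "position" ([column, row] in pixels: a listed point, or the origin of a listed thing).
The state is a dict: "clock": time; "joints": joint angles; "qvel": joint speeds; "tau": joint torques, N m; "tcp_pos": TCP position; "orientation": TCP orientation; "contact_force": force on the tool from outside, world axes, zero at the start; "moment": the same for the moment, N m; "grip_width": finger opening in m.
Only numpy, scipy, OpenCV 4.12 (cv2) and the standard library are available. Lean on these libraries where they do the work, as an engineer would, in place of code of your own. Each camera call takes 0.05 s, during which the arm holds its last target.

### The job

Load the glue press: stack the two blue weights flat on top of each other inside the clear tube, so that the top of the stack comes up to the red line. Leave the wide yellow weight where it is; it belongs to another press.

Things in the scene. Friction and masses are not known exactly. Their poses are not given: they have to be found in the camera images.
- blue_a_centre (a point): centre (half-way up) of a blue-painted steel weight: a plain disc 56 mm in diameter, 22 mm high, about 0.42 kg, lying flat on the table (its z axis is the disc's axis). A small bare-steel dot marks the middle of its top. Nothing stands within 30 mm of its rim.
- blue_b_centre (a point): centre (half-way up) of the other, identical blue-painted steel weight: a plain disc 56 mm in diameter, 22 mm high, about 0.42 kg, lying flat on the table (its z axis is the disc's axis). A small bare-steel dot marks the middle of its top. Nothing stands within 30 mm of its rim. Either of the two may go in first.
- fill_line (a point): point on the axis of the glue press's clear upright tube, level with the red line around it. Tube open at the top, 76 mm inside, 84 mm outside diameter; its mouth is 12 mm above this point, its flat inner floor 44 mm below (the height of two blue weights). A weight let go level in the mouth slides down and lies flat. Dark base plate 150 x 150 x 12 mm, fixed to the table. z points up.
- yellow: bystander: wide yellow-painted steel weight, a disc 84 mm in diameter, 18 mm high, lying on the table; it does not fit into the tube. Origin at the centre of its underside. A glue jar (56 mm wide, 65 mm high) and a roll of tape (96 mm wide, 25 mm high) also stand on the table and are not needed.
Things that resemble listed ones, but are neither listed nor needed, are in the scene too. What is shaped like the part that bears blue_a_centre but turquoise is not meant. There is more than one size of the part that bears fill_line; the job needs the larger.

How it is judged:
On the way, in this order (a step that is already met when the one before it is completed fails the run):
1. one blue weight lies flat on the floor of the tube (((z of blue_a_centre in the frame of fill_line between -0.039 and -0.027 m and horizontal distance between blue_a_centre and fill_line below 0.015 m and angle between the z axis of blue_a_centre and the z axis of fill_line, either way round below 0.17 rad) or (z of blue_b_centre in the frame of fill_line between -0.039 and -0.027 m and horizontal distance between blue_b_centre and fill_line below 0.015 m and angle between the z axis of blue_b_centre and the z axis of fill_line, either way round below 0.17 rad))), for 0.2 s.
2. the other blue weight lies flat on top of it, its top at the red line (((z of blue_a_centre in the frame of fill_line between -0.039 and -0.027 m and horizontal distance between each of blue_a_centre, blue_b_centre and fill_line below 0.015 m and angle between the z axis of each of blue_a_centre, blue_b_centre and the z axis of fill_line, either way round below 0.17 rad and z of blue_b_centre in the frame of fill_line between -0.017 and -0.005 m) or (z of blue_b_centre in the frame of fill_line between -0.039 and -0.027 m and horizontal distance between each of blue_b_centre, blue_a_centre and fill_line below 0.015 m and angle between the z axis of each of blue_b_centre, blue_a_centre and the z axis of fill_line, either way round below 0.17 rad and z of blue_a_centre in the frame of fill_line between -0.017 and -0.005 m))), for 0.2 s.
At the end, for the whole second after the job is handed in: Both blue weights lie inside the tube at rest, one on the other in either order, each level within about 10 degrees and within 15 mm of the tube's axis, at its stacked height within 6 mm, so that the top of the stack is at the red line within 6 mm (((z of blue_a_centre in the frame of fill_line between -0.039 and -0.027 m and horizontal distance between each of blue_a_centre, blue_b_centre and fill_line below 0.015 m and angle between the z axis of each of blue_a_centre, blue_b_centre and the z axis of fill_line, either way round below 0.17 rad and z of blue_b_centre in the frame of fill_line between -0.017 and -0.005 m) or (z of blue_b_centre in the frame of fill_line between -0.039 and -0.027 m and horizontal distance between each of blue_b_centre, blue_a_centre and fill_line below 0.015 m and angle between the z axis of each of blue_b_centre, blue_a_centre and the z axis of fill_line, either way round below 0.17 rad and z of blue_a_centre in the frame of fill_line between -0.017 and -0.005 m)) and linear speed of each of blue_a, blue_b below 0.02 m/s); the robot touches nothing.
It fails at once if the yellow weight is moved by more than 30 mm (distance of yellow from where it was at the start of the episode above 0.03 m).
It also fails if it takes over 54 s, if anything falls off the work surface, if the arm or the gripper's body presses on something with over 40 N, if the wrist force passes 120 N, or if a joint passes its speed limit or range.

## Working session

There is one attempt and no reset: what is moved stays moved. The work goes in short steps, Python scripts to look and compute and a tool call to move; the robot and the scene stay as the last step left them, time stands still between calls to the robot, and variables do not carry over. Pictures are saved under pics/ and viewed, and the job is handed in when it is done.

Besides the shell and the picture viewer there is one more tool, called after ">>>" by a JSON object that holds its "api" and its "payload". jog_arm: Moves the arm, as the interface text tells. Its arguments: {"type":"object","properties":{"rows":{"type":"array","items":{"type":"object","properties":{"delta_rot":{"type":"array","items":{"type":"number"}},"xyz":{"type":"array","items":{"type":"number"}},"fingers":{"type":"number"}}}},"grip_force":{"type":"number"}},"required":["rows"]}

```bash
mkdir -p pics; ls; python3 - <<'E'
from bench import r, imaging
import cv2
for n in ("scene","top"):
    im=imaging.grab_frame(n); cv2.imwrite(f"pics/{n}0.png",im)
    print(n,imaging.camera_info(n))
    for q in ("blue_a_centre","fill_line","yellow"):
        print(q,[(d['conf'],d['position']) for d in imaging.tip_of(n,q)])
o=r.get_obs();print(o)
E
```

```text
pics
scene {'camera_matrix': array([[498.03368454,   0.        , 253.64641107],
       [  0.        , 498.03368454, 191.92632288],
       [  0.        ,   0.        ,   1.        ]]), 'k1': -0.1977015628860329, 'xyz': array([1.211237  , 0.80659096, 0.70337354]), 'attitude': array([-0.91204091, -2.32840111,  1.26978248])}
blue_a_centre [(0.8, [203.8, 201.0]), (0.7, [156.4, 201.7])]
fill_line [(0.82, [309.1, 241.8]), (0.69, [394.6, 219.4])]
yellow [(0.78, [172.9, 173.8])]
top {'camera_matrix': array([[495.62848429,   0.        , 255.80423583],
       [  0.        , 495.62848429, 193.26178778],
       [  0.        ,   0.        ,   1.        ]]), 'k1': -0.19452334186545056, 'xyz': array([0.43251892, 0.05507402, 1.10886884]), 'attitude': array([-2.1785868,  2.1406084, -0.1288303])}
blue_a_centre [(0.79, [299.9, 171.7]), (0.64, [335.7, 137.2])]
fill_line [(0.79, [114.1, 275.5]), (0.56, [152.6, 178.3])]
yellow [(0.88, [373.2, 178.6]), (0.71, [151.2, 176.3])]
{'clock': 0.4, 'joints': array([ 1.05691888,  0.47712537,  0.02242739,  1.55556102, -0.01151426,
        1.10931364, -0.08308958]), 'qvel': array([-6.99818881e-05, -3.12112092e-04, -7.82038712e-04, -2.50847914e-03,
       -1.34724349e-03,  1.00802453e-03,  2.13356812e-03]), 'tau': array([-2.94998616e-03, -5.95637476e+01,  1.60347193e+00, -2.81120092e+01,
        1.23510452e-02,  4.05152299e-03,  5.88800117e-05]), 'tcp_pos': array([ 0.26639876, -0.62011924,  0.2311562 ]), 'orientation': array([-3.07690348e+00, -6.32909229e-01,  1.08679106e-04]), 'contact_force': array([ 0.15734395,  0.65977949, -0.93877667]), 'moment': array([ 0.00875086, -0.04303429,  0.02530248]), 'grip_width': 0.08564672397459838}
```

View pics/scene0.png

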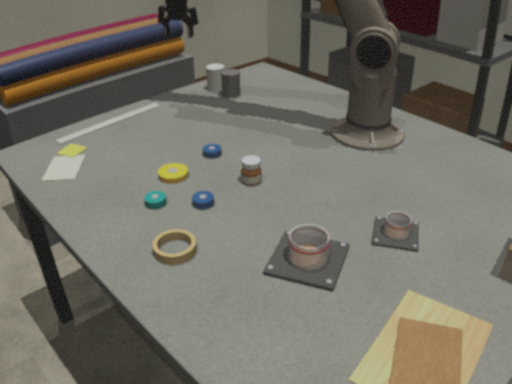

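View pics/top0.png

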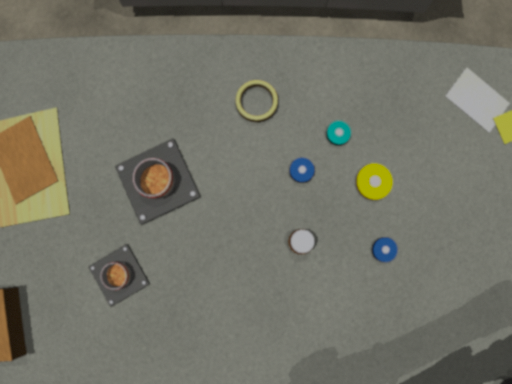

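Top picture: blues at about (302,170) and (385,250), turquoise decoy (339,133), yellow (375,182), jar (302,241), large tube (157,180), small tube (116,275). In the scene picture the blues are at (203,200) and (212,151), and the large tube is at (309,245).

```bash
cat > h.py <<'E'
import numpy as np, cv2
from scipy.spatial.transform import Rotation as R
from bench import r, imaging
def ray(cam,px):
    c=imaging.camera_info(cam)
    p=cv2.undistortPoints(np.array([[px]],float),c["camera_matrix"],np.array([c["k1"],0,0,0,0.])).ravel()
    return np.array(c["xyz"]), R.from_rotvec(c["attitude"]).apply([p[0],p[1],1])
def atz(cam,px,z):
    o,d=ray(cam,px); return o+d*(z-o[2])/d[2]
def proj(cam,P):
    c=imaging.camera_info(cam); Rw=R.from_rotvec(c["attitude"]).inv()
    rv=Rw.as_rotvec(); t=-Rw.apply(c["xyz"])
    return cv2.projectPoints(np.atleast_2d(np.array(P,float)),rv,t,c["camera_matrix"],np.array([c["k1"],0,0,0,0.]))[0][:,0]
def tri(ra,rb):
    (o1,d1),(o2,d2)=ra,rb
    s=np.linalg.lstsq(np.array([d1,-d2]).T,o2-o1,rcond=None)[0]
    p,q=o1+d1*s[0],o2+d2*s[1]; return (p+q)/2,np.linalg.norm(p-q)
def blue(cam,im=None):
    if im is None: im=imaging.grab_frame(cam)
    hsv=cv2.cvtColor(im,cv2.COLOR_BGR2HSV)
    m=cv2.inRange(hsv,(105,120,50),(125,255,255))
    m=cv2.morphologyEx(m,cv2.MORPH_CLOSE,np.ones((7,7)))
    n,_,st,ce=cv2.connectedComponentsWithStats(m)
    return [(st[i].tolist(),ce[i].round(1)) for i in range(1,n) if 150<st[i][4]<3000]
def shift(target):  # tool-frame shift in cm from measured pose
    o=r.get_obs(); Q=R.from_rotvec(o["orientation"])
    return (Q.inv().apply(np.array(target)-o["tcp_pos"])*100).round(2), Q.as_matrix().round(3).tolist()
E
python3 - <<'E'
from h import *
for n,z in (("top",.018),("scene",.012)):
    im=cv2.imread(f"pics/{n}0.png")
    for b in blue(n,im): print(n,b,atz(n,b[1],z).round(4))
    sc=4
    x,y=((105,130) if n=="top" else (255,215))
    cv2.imwrite(f"pics/{n}_z.png",cv2.resize(im[y:y+100,x:x+110],None,fx=6,fy=6,interpolation=cv2.INTER_CUBIC))
for n in("top","scene"):
  for q in ("blue_a_centre","fill_line","yellow"):
    for d in imaging.cut_out(n,q):
      m=d['region']; ys,xs=np.nonzero(m); print(n,q,d['conf'],d['position'],xs.min(),xs.max(),ys.min(),ys.max())
a=ray("top",[152.6,178.3]);b=ray("scene",[309.1,241.8]);print(tri(a,b))
for t,s in (([299.9,171.7],[203.8,201]),):print(tri(ray("top",t),ray("scene",s)))
E
```

```text
top ([290, 158, 24, 24, 412], array([301.5, 169.8])) [ 0.618  -0.0446  0.018 ]
top ([373, 238, 24, 24, 461], array([384.4, 249.2])) [ 0.4433 -0.2315  0.018 ]
scene ([193, 192, 20, 14, 190], array([202.5, 197.8])) [ 0.6118 -0.0518  0.012 ]
top blue_a_centre 0.66 [337.3, 135.2] 326 350 120 145
top blue_a_centre 0.41 [154.8, 180.7] 116 199 139 224
top fill_line 0.91 [121.7, 276.0] 89 149 245 304
top fill_line 0.69 [153.9, 181.7] 116 200 139 224
top yellow 0.95 [373.6, 177.1] 355 392 163 199
scene blue_a_centre 0.84 [203.8, 200.3] 192 213 190 209
scene blue_a_centre 0.61 [156.8, 197.9] 144 166 190 208
scene blue_a_centre 0.52 [307.4, 261.4] 264 348 223 290
scene fill_line 0.97 [309.1, 259.5] 263 348 224 290
scene fill_line 0.56 [396.4, 233.3] 372 418 212 251
scene yellow 0.88 [171.0, 172.5] 159 187 163 182
(array([0.58736916, 0.28206711, 0.05258493]), np.float64(0.0020802825406867074))
(array([ 0.61531199, -0.04199509,  0.00870557]), np.float64(0.0003249083739619126))
```

```bash
sleep 1
```

```text
(no output)
```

View pics/top_z.png

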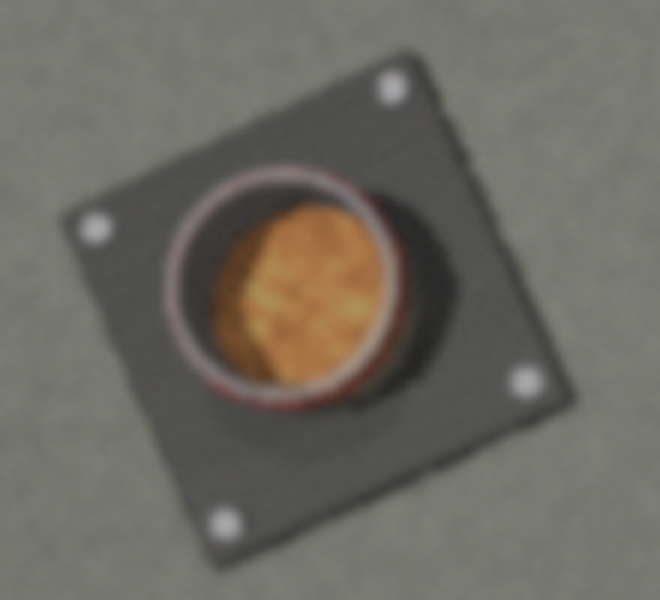

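View pics/scene_z.png

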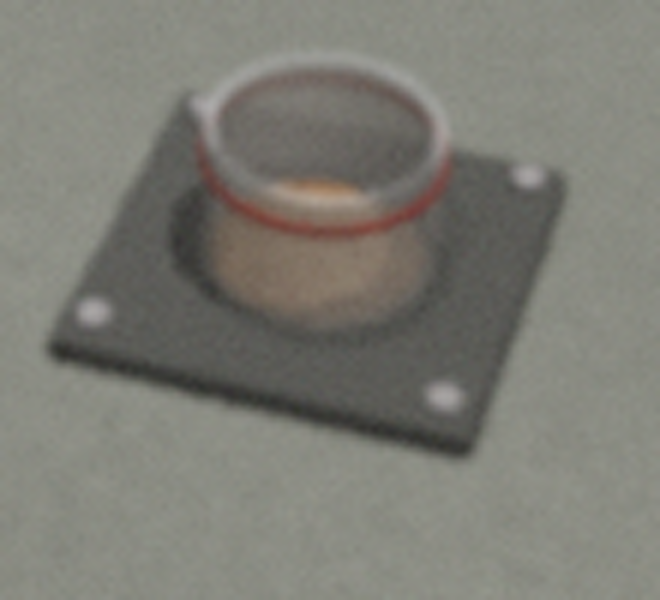

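```bash
python3 - <<'E'
from h import *
f=lambda u,x,y:[(u[0]+.5)/6-.5+x,(u[1]+.5)/6-.5+y]
S=[(391,87),(95,228),(225,524),(525,382)]
P=[atz("top",f(u,105,130),.014) for u in S]; print("base top",np.mean(P,0).round(4))
S2=[(530,177),(93,311),(444,396)]
P2=[atz("scene",f(u,255,215),.014) for u in S2]; print(np.round(P,4),np.round(P2,4)); print("base scene diag",((P2[0]+P2[1])/2).round(4))
for z in (.064,.068,.072):print(z,atz("top",f((283,286),105,130),z).round(4))
a=np.linspace(0,2*np.pi,100)
import sys
def over(cx,cy,name):
  for n,x,y in(("top",105,130),("scene",255,215)):
    im=cv2.imread(f"pics/{n}_z.png")
    for z,rad,col in((.068,.042,(0,255,0)),(.056,.042,(255,255,0)),(.012,.038,(255,0,255))):
        p=proj(n,np.c_[cx+rad*np.cos(a),cy+rad*np.sin(a),0*a+z])
        p=(p-[x,y]+.5)*6-.5
        cv2.polylines(im,[p.round().astype(int)],True,col,1)
    cv2.imwrite(f"pics/{n}_{name}.png",im)
c=np.mean(P,0); over(c[0],c[1],"o1")
# disc fit check
for n,lst in (("top",[(301.5,169.8),(384.4,249.2)]),):
    im=cv2.imread("pics/top0.png")
    for i,(u,v) in enumerate(lst):
        hsv=cv2.cvtColor(im,cv2.COLOR_BGR2HSV)
        w=im[int(v)-5:int(v)+6,int(u)-5:int(u)+6].astype(int); m=w[:,:,2]>90
        ys,xs=np.nonzero(m); q=[xs.mean()+int(u)-5,ys.mean()+int(v)-5]; print("dot",q,m.sum(),atz("top",q,.022).round(4))
E
cd pics; python3 -c "
import cv2,numpy as np
cv2.imwrite('ov.png',cv2.resize(np.hstack([cv2.imread('top_o1.png'),cv2.imread('scene_o1.png')]),None,fx=.6,fy=.6))
i=cv2.imread('top0.png');j=cv2.imread('scene0.png')
g=lambda i,x,y:cv2.resize(i[y-20:y+20,x-20:x+20],None,fx=6,fy=6)
cv2.imwrite('bl.png',np.hstack([g(i,302,170),g(i,385,250),g(j,212,151)]))"
```

```text
base top [0.5894 0.2819 0.014 ]
[[0.6729 0.2538 0.014 ]
 [0.6173 0.3654 0.014 ]
 [0.5062 0.3099 0.014 ]
 [0.5614 0.1987 0.014 ]] [[0.5017 0.3087 0.014 ]
 [0.6684 0.2511 0.014 ]
 [0.6131 0.3629 0.014 ]]
base scene diag [0.5851 0.2799 0.014 ]
0.064 [0.5886 0.2808 0.064 ]
0.068 [0.588  0.2799 0.068 ]
0.072 [0.5874 0.2791 0.072 ]
dot [np.float64(301.80357142857144), np.float64(169.05357142857142)] 56 [ 0.619  -0.0449  0.022 ]
dot [np.float64(385.3818181818182), np.float64(249.3090909090909)] 55 [ 0.443  -0.2327  0.022 ]
```

View pics/ov.png

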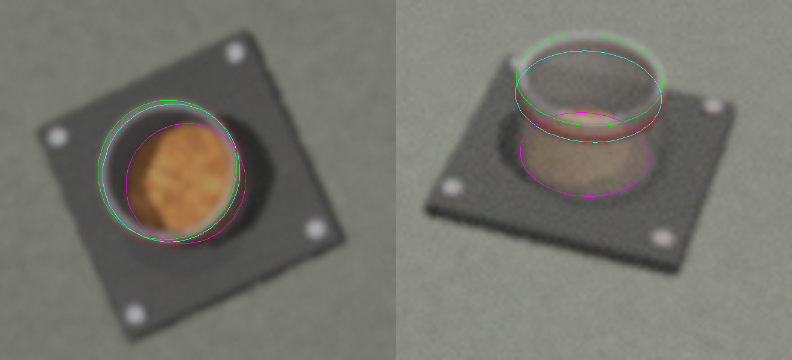

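View pics/bl.png

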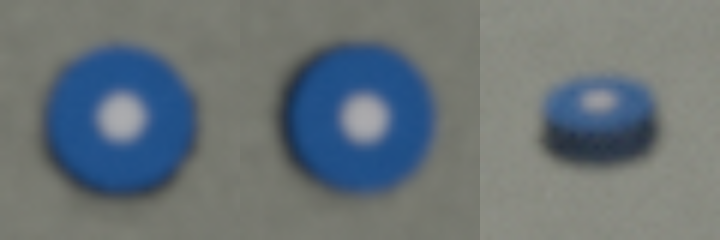

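Overlay of the modelled tube (mouth z = 0.068) fits both pictures; top and scene differ by about 4 mm, so I average them. Refining the blue positions with the scene camera too.

```bash
python3 - <<'E'
from h import *
im=cv2.imread("pics/scene0.png")
for (u,v) in ((203,198),(212,149)):
    w=im[v-5:v+6,u-5:u+6].astype(int); m=(w[:,:,2]>95)
    ys,xs=np.nonzero(m); print(w[:,:,2].max(),m.sum(),[xs.mean()+u-5,ys.mean()+v-5],atz("scene",[xs.mean()+u-5,ys.mean()+v-5],.022).round(4))
T=[.441,-.2335,.14]
print(shift(T)); print(r.get_obs()["clock"])
E
```

```text
167 34 [np.float64(202.3235294117647), np.float64(195.91176470588235)] [ 0.6156 -0.0464  0.022 ]
156 29 [np.float64(211.3448275862069), np.float64(146.72413793103448)] [ 0.4367 -0.2367  0.022 ]
(array([ 31.3 , -28.64,   9.13]), [[0.919, 0.395, 0.0], [0.395, -0.919, -0.0], [-0.0, 0.0, -1.0]])
0.7
```

>>> {"api": "jog_arm", "payload": {"rows": [{"xyz":[31.2,-28.7,8.5],"fingers":0},{"xyz":[31.2,-28.7,8.5],"fingers":0},{"xyz":[31.2,-28.7,8.5],"fingers":0},{"xyz":[31.2,-28.7,8.5],"fingers":0},{"xyz":[31.2,-28.7,8.5],"fingers":0}]}}

```text
$.rows[0]: bad value
```

```bash
cat > s.py <<'E'
from h import *; import sys
s,Q=shift([float(x) for x in sys.argv[1:4]]); o=r.get_obs()
print(s,o["clock"],o["tcp_pos"].round(4),o["joints"].round(2),(R.from_rotvec([-3.0769,-.6329,0]).inv()*R.from_rotvec(o["orientation"])).as_rotvec(degrees=True).round(2),o["contact_force"].round(1),o["grip_width"])
E
python3 s.py .440 -.2345 .1
```

```text
[ 31.17 -28.59  13.13] 0.7 [ 0.2664 -0.6202  0.2313] [ 1.06  0.48  0.02  1.56 -0.01  1.11 -0.08] [-0.02 -0.   -0.  ] [-0.2 -0.2 -0.1] 0.08579030742800536
```

>>> {"api": "jog_arm", "payload": {"rows": [{"xyz":[31.2,-28.6,9],"delta_rot":[0,0,0],"fingers":0},{"xyz":[31.2,-28.6,9],"delta_rot":[0,0,0],"fingers":0},{"xyz":[31.2,-28.6,9],"delta_rot":[0,0,0],"fingers":0},{"xyz":[31.2,-28.6,9],"delta_rot":[0,0,0],"fingers":0},{"xyz":[31.2,-28.6,9],"delta_rot":[0,0,0],"fingers":0}]}}

```text
clock: 1.12
tcp_pos: [0.3506, -0.4327, 0.1879]
orientation: [3.077, 0.632, 0.001]
contact_force: [1.5, -0.5, 0.3]
grip_width: 0.0855
```

```bash
python3 s.py .440 -.2345 .1
```

```text
[ 16.03 -14.69   8.78] 1.1167 [ 0.3506 -0.4327  0.1879] [ 0.82  0.33 -0.05  1.88  0.02  0.93 -0.4 ] [-0.06  0.01  0.02] [ 1.5 -0.5  0.3] 0.08548237610678812
```

>>> {"api": "jog_arm", "payload": {"rows": [{"xyz":[16,-14.7,7.8],"delta_rot":[0,0,0],"fingers":0},{"xyz":[16,-14.7,7.8],"delta_rot":[0,0,0],"fingers":0},{"xyz":[16,-14.7,7.8],"delta_rot":[0,0,0],"fingers":0},{"xyz":[16,-14.7,7.8],"delta_rot":[0,0,0],"fingers":0},{"xyz":[16,-14.7,7.8],"delta_rot":[0,0,0],"fingers":0}]}}

```text
clock: 1.53
tcp_pos: [0.431, -0.2538, 0.1178]
orientation: [3.076, 0.632, 0.002]
contact_force: [1.5, -0.4, -0.1]
grip_width: 0.0855
```

```bash
python3 s.py .440 -.2345 .1
```

```text
[ 1.58 -1.42  1.78] 1.5333 [ 0.431  -0.2538  0.1178] [ 0.51  0.35 -0.13  2.07  0.06  0.73 -0.82] [-0.1   0.06  0.04] [ 1.5 -0.4 -0.1] 0.08545760664090551
```

>>> {"api": "jog_arm", "payload": {"rows": [{"xyz":[1.6,-1.4,2],"delta_rot":[0,0,0],"fingers":0},{"xyz":[1.6,-1.4,3],"delta_rot":[0,0,0],"fingers":0},{"xyz":[1.6,-1.4,5],"delta_rot":[0,0,0],"fingers":0},{"xyz":[1.6,-1.4,6],"delta_rot":[0,0,0],"fingers":0},{"xyz":[1.6,-1.4,6],"delta_rot":[0,0,0],"fingers":0}]}}

```text
clock: 1.95
tcp_pos: [0.4387, -0.2347, 0.056]
orientation: [-3.077, -0.631, 0.003]
contact_force: [-0.8, 0.3, 0.4]
grip_width: 0.0853
```

```bash
python3 s.py .440 -.2345 .004; python3 - <<'E'
from h import *
a=imaging.grab_frame("top");b=imaging.grab_frame("scene")
cv2.imwrite("pics/g1.png",np.hstack([cv2.resize(a[190:310,320:450],(520,480)),cv2.resize(b[100:180,170:250],(280,280))[:,:].copy() if 0 else cv2.resize(b[90:186,172:227],(275,480))]))
E
```

```text
[0.14 0.04 5.2 ] 1.95 [ 0.4387 -0.2347  0.056 ] [ 0.46  0.45 -0.12  2.1   0.09  0.6  -0.89] [ 0.04 -0.11  0.08] [-0.8  0.3  0.4] 0.08527523747875598
```

View pics/g1.png

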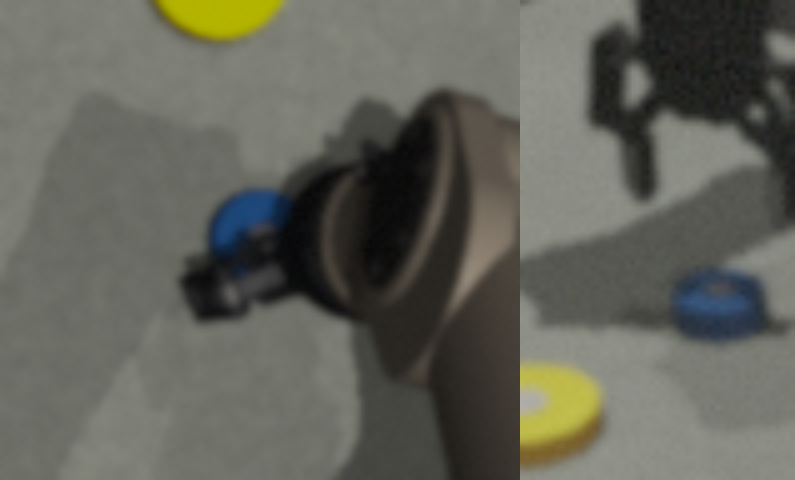

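```bash
python3 - <<'E'
from h import *
o=r.get_obs();Q=R.from_rotvec(o["orientation"])
for s in(1,-1):
  for zz in (-.013,-.05):
    p=o["tcp_pos"]+Q.apply([0,s*.05,zz]); print(s,zz,p.round(3),proj("top",p).round(1),proj("scene",p).round(1))
print(proj("top",[.44,-.2345,.011]),proj("scene",[.44,-.2345,.011]))
im=imaging.grab_frame("scene");cv2.imwrite("pics/g2.png",cv2.resize(im[90:190,160:270],(770,700))[:600])
im=imaging.grab_frame("top");cv2.imwrite("pics/g3.png",cv2.resize(im[210:290,340:440],(700,560)))
E
```

```text
1 -0.013 [ 0.46  -0.281  0.071] [[413.4 241.4]] [[194.8 129.3]]
1 -0.05 [ 0.46  -0.281  0.108] [[418.9 241. ]] [[193.9 117.7]]
-1 -0.013 [ 0.42  -0.189  0.071] [[371.4 259.8]] [[225.2 135.2]]
-1 -0.05 [ 0.42  -0.189  0.108] [[375.6 260. ]] [[224.7 123.4]]
[[384.91700911 250.68810261]] [[211.1466185  150.65610584]]
```

View pics/g2.png

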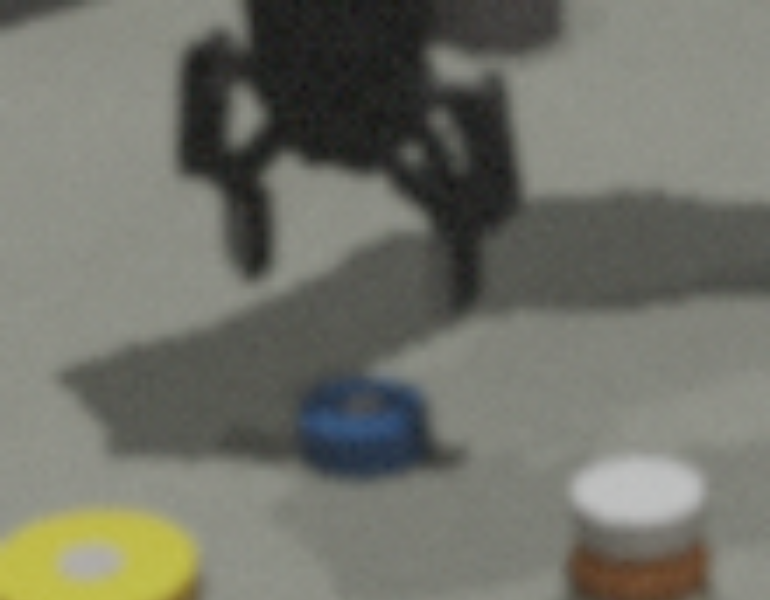

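View pics/g3.png

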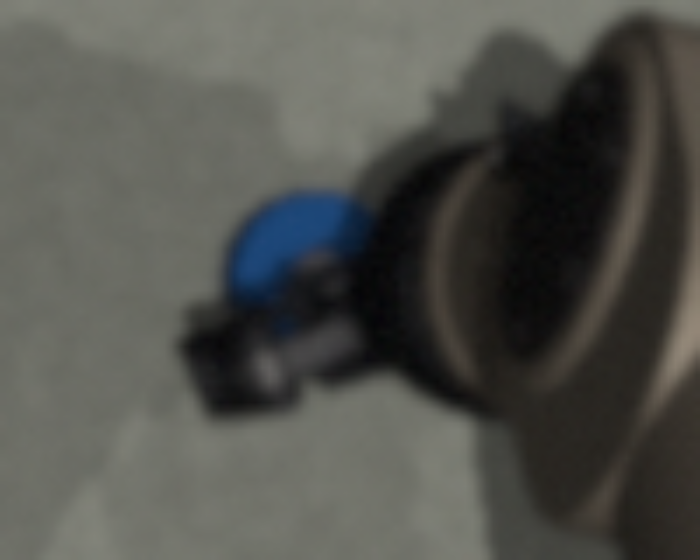

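Fingertips appear at scene px (196,129) and (226,134), within a pixel of prediction, and straddle the blue weight at (211,150). Descending.

>>> {"api": "jog_arm", "payload": {"rows": [{"xyz":[0.1,0,1.3],"delta_rot":[0,0,0],"fingers":0},{"xyz":[0.1,0,2.6],"delta_rot":[0,0,0],"fingers":0},{"xyz":[0.1,0,3.9],"delta_rot":[0,0,0],"fingers":0},{"xyz":[0.1,0,5.2],"delta_rot":[0,0,0],"fingers":0},{"xyz":[0.1,0,5.2],"delta_rot":[0,0,0],"fingers":0}]}}

```text
clock: 2.57
tcp_pos: [0.441, -0.2353, 0.0058]
orientation: [3.076, 0.629, 0.002]
contact_force: [-0.6, -0.2, 0.4]
grip_width: 0.0854
```

```bash
python3 s.py .440 -.2345 .004
```

```text
[-0.06 -0.12  0.18] 2.5667 [ 0.441  -0.2353  0.0058] [ 0.45  0.54 -0.1   2.12  0.12  0.49 -0.91] [-0.11  0.04  0.14] [-0.6 -0.2  0.4] 0.08536565532432087
```

>>> {"api": "jog_arm", "payload": {"rows": [{"xyz":[0,0,0.1],"delta_rot":[0,0,0],"fingers":0.2},{"xyz":[0,0,0.2],"delta_rot":[0,0,0],"fingers":0.3},{"xyz":[0,0,0.2],"delta_rot":[0,0,0],"fingers":0.5},{"xyz":[0,0,0.2],"delta_rot":[0,0,0],"fingers":0.8},{"xyz":[0,0,0.2],"delta_rot":[0,0,0],"fingers":0.8}], "grip_force": 50}}

```text
clock: 2.98
tcp_pos: [0.441, -0.2349, 0.0049]
orientation: [3.077, 0.629, 0.002]
contact_force: [-2.4, 2.7, 6.2]
grip_width: 0.054
```

>>> {"api": "jog_arm", "payload": {"rows": [{"xyz":[0,0,0],"delta_rot":[0,0,0],"fingers":0.8},{"xyz":[0,0,0],"delta_rot":[0,0,0],"fingers":0.8},{"xyz":[0,0,0],"delta_rot":[0,0,0],"fingers":0.8},{"xyz":[0,0,0],"delta_rot":[0,0,0],"fingers":0.8},{"xyz":[0,0,0],"delta_rot":[0,0,0],"fingers":0.8}]}}

```text
clock: 3.4
tcp_pos: [0.4409, -0.235, 0.005]
orientation: [3.077, 0.629, 0.002]
contact_force: [-0.6, 1.2, -0.8]
grip_width: 0.054
```

```bash
python3 s.py .440 -.2345 .004
```

```text
[-0.06 -0.08  0.1 ] 3.4 [ 0.4409 -0.235   0.005 ] [ 0.45  0.54 -0.1   2.12  0.12  0.48 -0.91] [-0.1   0.04  0.14] [-0.6  1.2 -0.8] 0.05400210202719901
```

>>> {"api": "jog_arm", "payload": {"rows": [{"xyz":[0,0,-1],"delta_rot":[0,0,0],"fingers":0.8},{"xyz":[0,0,-2],"delta_rot":[0,0,0],"fingers":0.8},{"xyz":[0,0,-4],"delta_rot":[0,0,0],"fingers":0.8},{"xyz":[0,0,-6],"delta_rot":[0,0,0],"fingers":0.8},{"xyz":[0,0,-8],"delta_rot":[0,0,0],"fingers":0.8}]}}

```text
clock: 3.82
tcp_pos: [0.4407, -0.2349, 0.0866]
orientation: [3.077, 0.629, 0.002]
contact_force: [1.0, 0.1, -4.5]
grip_width: 0.0541
```

```bash
python3 s.py .587 .28 .15; python3 - <<'E'
from h import *
im=imaging.grab_frame("scene");cv2.imwrite("pics/g4.png",cv2.resize(im[80:170,160:270],(770,630))[:600])
o=r.get_obs();Q=R.from_rotvec(o["orientation"])
for p in ([0,0.035,-.0053],[0,-.035,-.0053],[0,0,0.005],[0,0,-.017]): print(proj("scene",o["tcp_pos"]+Q.apply(p)), ((proj("scene",o["tcp_pos"]+Q.apply(p))-[160,80])*7).round())
E
```

```text
[ 33.67 -41.61  -6.37] 3.8167 [ 0.4407 -0.2349  0.0866] [ 0.47  0.39 -0.13  2.09  0.08  0.66 -0.88] [-0.1   0.05  0.14] [ 1.   0.1 -4.5] 0.054054768105136757
[[197.79673497 122.670424  ]] [[265. 299.]]
[[219.27109013 126.81931065]] [[415. 328.]]
[[208.60341479 127.9817104 ]] [[340. 336.]]
[[208.2223687 120.9837998]] [[338. 287.]]
```

View pics/g4.png

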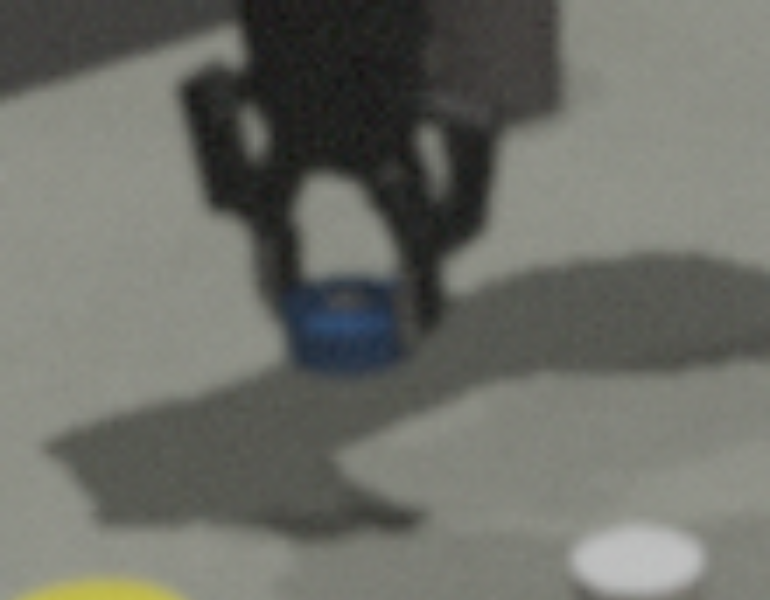

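Disc at about px (346,325) in the crop, level between the fingers. Carrying it to the tube.

>>> {"api": "jog_arm", "payload": {"rows": [{"xyz":[3,-3,-3],"delta_rot":[0,0,0],"fingers":0.8},{"xyz":[5.5,-6.5,-5],"delta_rot":[0,0,0],"fingers":0.8},{"xyz":[8,-10,-5],"delta_rot":[0,0,0],"fingers":0.8},{"xyz":[10,-12.5,-5],"delta_rot":[0,0,0],"fingers":0.8},{"xyz":[12,-15,-5],"delta_rot":[0,0,0],"fingers":0.8}]}}

```text
clock: 4.28
tcp_pos: [0.4946, -0.049, 0.1414]
orientation: [3.073, 0.627, 0.013]
contact_force: [1.2, -0.5, -4.8]
grip_width: 0.0535
```

```bash
python3 s.py .587 .28 .12
```

```text
[ 21.36 -26.67   2.1 ] 4.2833 [ 0.4946 -0.049   0.1414] [ 0.15  0.31 -0.21  2.06  0.09  0.78 -1.29] [-0.42  0.4   0.2 ] [ 1.2 -0.5 -4.8] 0.0534869531041461
```

>>> {"api": "jog_arm", "payload": {"rows": [{"xyz":[2.5,-3,0],"delta_rot":[0,0,0],"fingers":0.8},{"xyz":[5,-6,0.5],"delta_rot":[0,0,0],"fingers":0.8},{"xyz":[7.5,-9,0.5],"delta_rot":[0,0,0],"fingers":0.8},{"xyz":[10,-12,0.5],"delta_rot":[0,0,0],"fingers":0.8},{"xyz":[12,-15,0.5],"delta_rot":[0,0,0],"fingers":0.8}]}}

```text
clock: 4.7
tcp_pos: [0.5471, 0.1383, 0.1365]
orientation: [3.073, 0.627, 0.015]
contact_force: [0.3, 0.3, -4.5]
grip_width: 0.0538
```

```bash
python3 s.py .587 .28 .12
```

```text
[  9.21 -11.49   1.65] 4.7 [0.5471 0.1383 0.1365] [-0.16  0.42 -0.25  1.9   0.15  0.83 -1.66] [-0.42  0.47  0.18] [ 0.3  0.3 -4.5] 0.05376752017785628
```

>>> {"api": "jog_arm", "payload": {"rows": [{"xyz":[2.5,-3,0.5],"delta_rot":[0,0,0],"fingers":0.8},{"xyz":[5,-6,1],"delta_rot":[0,0,0],"fingers":0.8},{"xyz":[7.5,-9,1.5],"delta_rot":[0,0,0],"fingers":0.8},{"xyz":[9.2,-11.5,1.6],"delta_rot":[0,0,0],"fingers":0.8},{"xyz":[9.2,-11.5,1.6],"delta_rot":[0,0,0],"fingers":0.8}]}}

```text
clock: 5.12
tcp_pos: [0.5856, 0.2898, 0.1205]
orientation: [-3.074, -0.641, -0.018]
contact_force: [-0.5, 1.8, -4.2]
grip_width: 0.0539
```

```bash
python3 s.py .587 .28 .075; python3 - <<'E'
from h import *
im=imaging.grab_frame("scene");t=imaging.grab_frame("top")
cv2.imwrite("pics/g5.png",np.hstack([cv2.resize(im[190:300,255:365],(400,400)),cv2.resize(t[130:230,105:205],(400,400))]))
E
```

```text
[-0.32  0.95  4.55] 5.1167 [0.5856 0.2898 0.1205] [-0.37  0.56 -0.26  1.7   0.18  0.89 -1.86] [-0.07  0.64 -0.31] [-0.5  1.8 -4.2] 0.053923063182124004
```

View pics/g5.png

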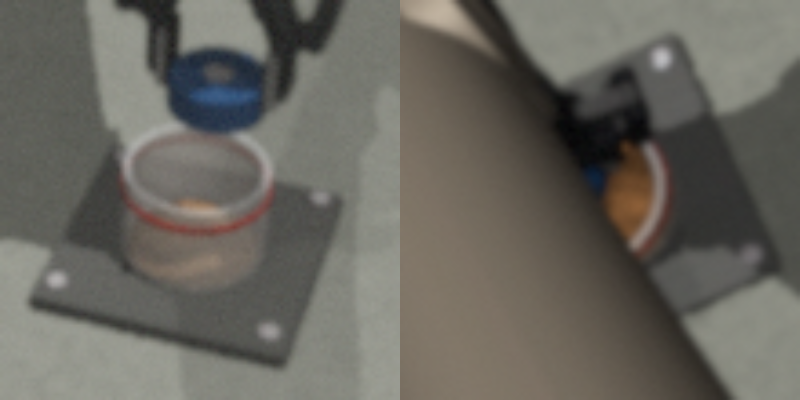

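Disc hangs at crop (217,90), level, just right of the tube mouth (197,175) – matching the 1 cm overshoot in y. Correcting while lowering.

>>> {"api": "jog_arm", "payload": {"rows": [{"xyz":[-0.3,0.9,1],"delta_rot":[0,-0.6,0],"fingers":0.8},{"xyz":[-0.3,0.9,2],"delta_rot":[0,-0.6,0],"fingers":0.8},{"xyz":[-0.3,0.9,3],"delta_rot":[0,-0.6,0],"fingers":0.8},{"xyz":[-0.3,0.9,3],"delta_rot":[0,-0.6,0],"fingers":0.8},{"xyz":[-0.3,0.9,3],"delta_rot":[0,-0.6,0],"fingers":0.8}]}}

```text
clock: 5.63
tcp_pos: [0.5863, 0.2712, 0.0888]
orientation: [3.07, 0.63, -0.006]
contact_force: [-0.2, 1.2, -3.6]
grip_width: 0.0536
```

```bash
python3 s.py .587 .28 .066; python3 - <<'E'
from h import *
im=imaging.grab_frame("scene")
x,y=265,195
v=cv2.resize(im[y:y+85,x:x+95],None,fx=7,fy=7,interpolation=cv2.INTER_CUBIC)
cv2.imwrite("pics/g6.png",v)
w=v.copy();a=np.linspace(0,2*np.pi,80);o=r.get_obs();c=o["tcp_pos"]
for (cx,cy,z,rad,col) in ((c[0],c[1],c[2]+.017,.028,(0,255,255)),(c[0],c[1],c[2]-.005,.028,(0,255,255)),(.587,.28,.068,.042,(0,255,0)),(c[0],c[1],c[2]+.017,.004,(0,0,255))):
    p=((proj("scene",np.c_[cx+rad*np.cos(a),cy+rad*np.sin(a),0*a+z])-[x,y]+.5)*7-.5).round().astype(int)
    cv2.polylines(w,[p],True,col,1)
cv2.imwrite("pics/g7.png",w)
E
```

```text
[ 0.43 -0.79  2.27] 5.6333 [0.5863 0.2712 0.0888] [-0.36  0.6  -0.24  1.72  0.19  0.85 -1.85] [-0.4  -0.32  0.06] [-0.2  1.2 -3.6] 0.05358046002478211
```

View pics/g7.png

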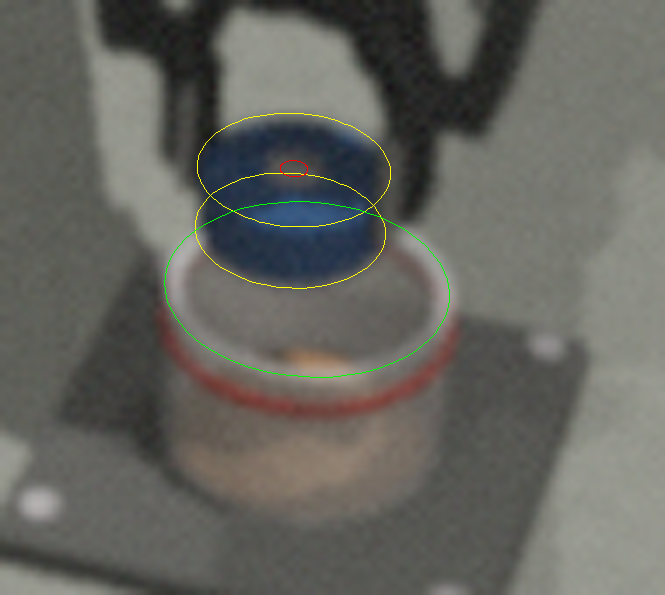

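>>> {"api": "jog_arm", "payload": {"rows": [{"xyz":[0.4,-0.8,0.5],"delta_rot":[0,0,0],"fingers":0.8},{"xyz":[0.4,-0.8,0.5],"delta_rot":[0,0,0],"fingers":0.8},{"xyz":[0.4,-0.8,0.5],"delta_rot":[0,0,0],"fingers":0.8},{"xyz":[0.4,-0.8,0.5],"delta_rot":[0,0,0],"fingers":0.8},{"xyz":[0.4,-0.8,0.5],"delta_rot":[0,0,0],"fingers":0.8}]}}

```text
clock: 6.1
tcp_pos: [0.5874, 0.2809, 0.0848]
orientation: [3.07, 0.631, -0.003]
contact_force: [1.0, 0.4, -4.4]
grip_width: 0.0539
```

```bash
python3 s.py .587 .28 .066
```

```text
[-0.07  0.06  1.88] 6.1 [0.5874 0.2809 0.0848] [-0.37  0.61 -0.24  1.71  0.19  0.85 -1.87] [-0.38 -0.2   0.02] [ 1.   0.4 -4.4] 0.0539405877422801
```

>>> {"api": "jog_arm", "payload": {"rows": [{"xyz":[-0.1,0.1,0.5],"delta_rot":[0,0,0],"fingers":0.8},{"xyz":[-0.1,0.1,1],"delta_rot":[0,0,0],"fingers":0.8},{"xyz":[-0.1,0.1,1.4],"delta_rot":[0,0,0],"fingers":0.8},{"xyz":[-0.1,0.1,1.8],"delta_rot":[0,0,0],"fingers":0.8},{"xyz":[-0.1,0.1,1.8],"delta_rot":[0,0,0],"fingers":0.8}]}}

```text
clock: 6.52
tcp_pos: [0.5862, 0.2789, 0.0655]
orientation: [3.07, 0.631, -0.006]
contact_force: [-0.0, -1.1, -3.9]
grip_width: 0.0537
```

```bash
python3 s.py .587 .28 .066; python3 - <<'E'
from h import *
im=imaging.grab_frame("scene")
cv2.imwrite("pics/g8.png",cv2.resize(im[195:280,265:360],None,fx=7,fy=7))
E
```

```text
[ 0.12 -0.06 -0.05] 6.5167 [0.5862 0.2789 0.0655] [-0.37  0.63 -0.24  1.73  0.2   0.81 -1.87] [-0.4  -0.32  0.03] [-0.  -1.1 -3.9] 0.053728508492735645
```

View pics/g8.png

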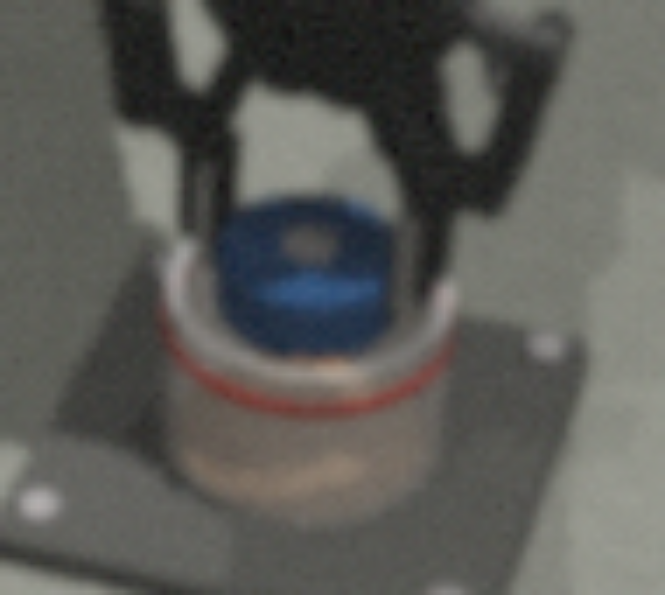

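Disc sits level with its bottom in the mouth (disc at crop (308,275), rim around it), no contact force. Releasing.

>>> {"api": "jog_arm", "payload": {"rows": [{"xyz":[0,0,0],"delta_rot":[0,0,0],"fingers":0},{"xyz":[0,0,0],"delta_rot":[0,0,0],"fingers":0},{"xyz":[0,0,0],"delta_rot":[0,0,0],"fingers":0},{"xyz":[0,0,-1],"delta_rot":[0,0,0],"fingers":0},{"xyz":[0,0,-3],"delta_rot":[0,0,0],"fingers":0}]}}

```text
clock: 6.98
tcp_pos: [0.5852, 0.2787, 0.095]
orientation: [3.069, 0.631, -0.011]
contact_force: [0.2, 0.0, -0.7]
grip_width: 0.0854
```

```bash
python3 s.py .6173 -.0456 .11; python3 - <<'E'
from h import *
im=imaging.grab_frame("scene")
cv2.imwrite("pics/g9.png",cv2.resize(im[195:280,265:360],None,fx=7,fy=7))
E
```

```text
[-9.86 31.07 -1.2 ] 6.9833 [0.5852 0.2787 0.095 ] [-0.37  0.6  -0.25  1.71  0.19  0.87 -1.86] [-0.41 -0.5   0.02] [ 0.2  0.  -0.7] 0.08537353857121739
```

View pics/g9.png

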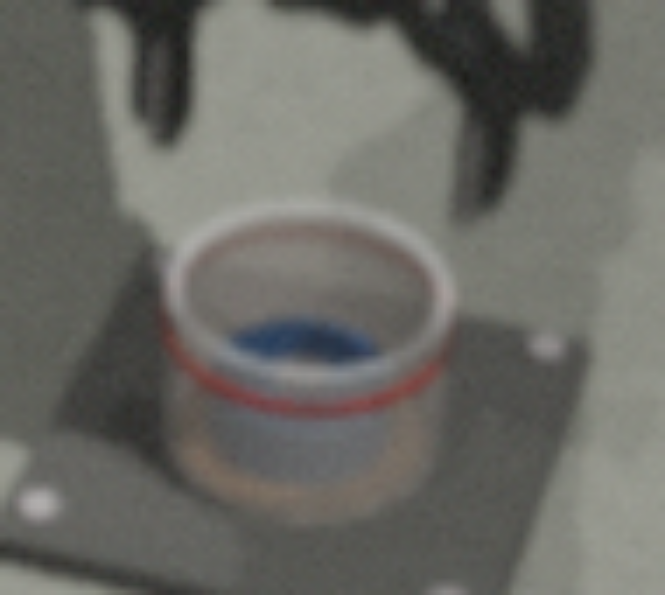

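The first weight lies flat on the floor, centred (crop (305,345)). Next, weight A.

>>> {"api": "jog_arm", "payload": {"rows": [{"xyz":[-1,3,-1.5],"delta_rot":[0,0,0],"fingers":0},{"xyz":[-2,6.5,-1.5],"delta_rot":[0,0,0],"fingers":0},{"xyz":[-3,10,-1.5],"delta_rot":[0,0,0],"fingers":0},{"xyz":[-4.5,13.5,-1.5],"delta_rot":[0,0,0],"fingers":0},{"xyz":[-5.5,17,-1.5],"delta_rot":[0,0,0],"fingers":0}]}}

```text
clock: 7.45
tcp_pos: [0.6048, 0.101, 0.1183]
orientation: [3.071, 0.631, 0.004]
contact_force: [0.1, 0.1, 0.8]
grip_width: 0.0853
```

```bash
python3 s.py .6173 -.0456 .09
```

```text
[-4.64 13.94  2.92] 7.45 [0.6048 0.101  0.1183] [-0.09  0.51 -0.24  1.8   0.16  0.85 -1.57] [-0.4   0.07  0.02] [0.1 0.1 0.8] 0.08534369215251415
```

>>> {"api": "jog_arm", "payload": {"rows": [{"xyz":[-1,3,0.5],"delta_rot":[0.4,0,0],"fingers":0},{"xyz":[-2,6.5,1],"delta_rot":[0.4,0,0],"fingers":0},{"xyz":[-3.3,10,1.5],"delta_rot":[0.4,0,0],"fingers":0},{"xyz":[-4.6,13.5,2.5],"delta_rot":[0.4,0,0],"fingers":0},{"xyz":[-4.6,14,3],"delta_rot":[0.4,0,0],"fingers":0}]}}

```text
clock: 7.87
tcp_pos: [0.6178, -0.0563, 0.0895]
orientation: [3.076, 0.616, 0.001]
contact_force: [-0.8, -0.7, -0.0]
grip_width: 0.085
```

>>> {"api": "jog_arm", "payload": {"rows": [{"xyz":[0,0,0],"delta_rot":[0,0,0],"fingers":0},{"xyz":[0,0,0],"delta_rot":[0,0,0],"fingers":0},{"xyz":[0,0,0],"delta_rot":[0,0,0],"fingers":0},{"xyz":[0,0,0],"delta_rot":[0,0,0],"fingers":0},{"xyz":[0,0,0],"delta_rot":[0,0,0],"fingers":0}]}}

```text
clock: 8.28
tcp_pos: [0.6182, -0.0541, 0.0901]
orientation: [3.075, 0.62, 0.003]
contact_force: [0.2, 0.9, -0.6]
grip_width: 0.0853
```

```bash
python3 s.py .6173 -.0456 .05; python3 - <<'E'
from h import *
im=imaging.grab_frame("scene");print(blue("scene",im))
cv2.imwrite("pics/g10.png",cv2.resize(im[140:225,150:250],None,fx=7,fy=7))
E
```

```text
[ 0.24 -0.84  4.01] 8.2833 [ 0.6182 -0.0541  0.0901] [ 0.14  0.56 -0.21  1.8   0.16  0.8  -1.32] [-0.28  0.05  0.44] [ 0.2  0.9 -0.6] 0.08529436697000801
[([193, 192, 19, 15, 196], array([202.5, 198.7]))]
```

View pics/g10.png

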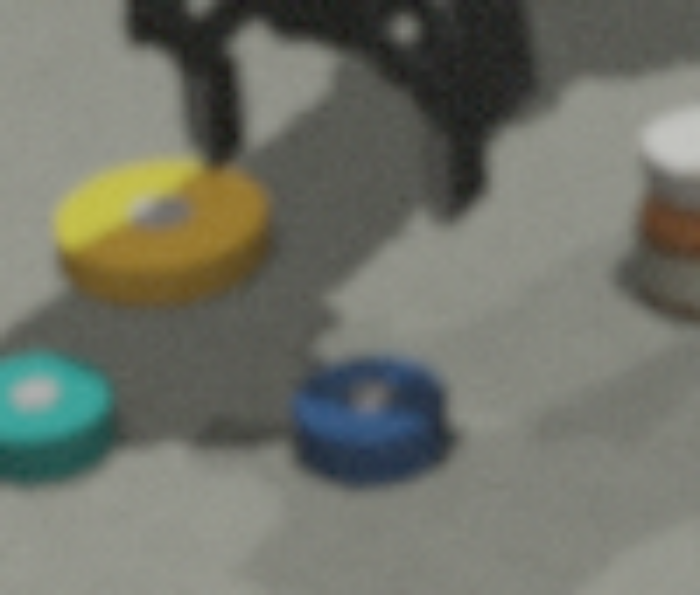

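>>> {"api": "jog_arm", "payload": {"rows": [{"xyz":[0.2,-0.8,1],"delta_rot":[0,0,0],"fingers":0},{"xyz":[0.2,-0.8,2],"delta_rot":[0,0,0],"fingers":0},{"xyz":[0.2,-0.8,3],"delta_rot":[0,0,0],"fingers":0},{"xyz":[0.2,-0.8,4],"delta_rot":[0,0,0],"fingers":0},{"xyz":[0.2,-0.8,4],"delta_rot":[0,0,0],"fingers":0}]}}

```text
clock: 8.75
tcp_pos: [0.6149, -0.0465, 0.0468]
orientation: [3.076, 0.62, -0.005]
contact_force: [0.3, 0.7, -0.0]
grip_width: 0.0853
```

```bash
python3 s.py .6173 -.0456 .0045; python3 - <<'E'
from h import *
print("yellow",atz("top",[375,181.5],.018))
im=imaging.grab_frame("scene")
cv2.imwrite("pics/g11.png",cv2.resize(im[140:225,150:250],None,fx=7,fy=7))
E
```

```text
[0.27 0.   4.23] 8.75 [ 0.6149 -0.0465  0.0468] [ 0.12  0.61 -0.2   1.82  0.18  0.73 -1.35] [-0.18 -0.22  0.45] [ 0.3  0.7 -0. ] 0.08530567315473808
yellow [ 0.59480186 -0.21112565  0.018     ]
```

View pics/g11.png

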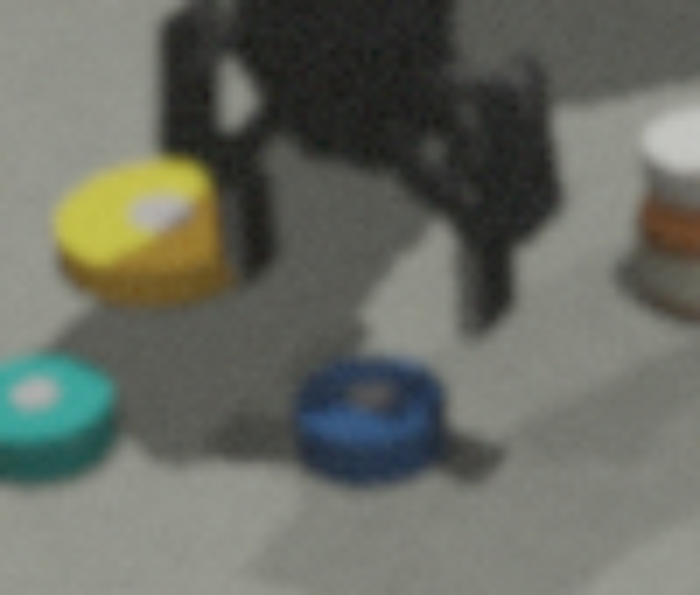

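Fingers at crop (255,270) and (490,330) straddle the blue weight at (370,420); yellow is 16 cm off in the world. Descending.

>>> {"api": "jog_arm", "payload": {"rows": [{"xyz":[0.2,0,1],"delta_rot":[0,0,0],"fingers":0},{"xyz":[0.2,0,2.1],"delta_rot":[0,0,0],"fingers":0},{"xyz":[0.2,0,3.2],"delta_rot":[0,0,0],"fingers":0},{"xyz":[0.2,0,4.1],"delta_rot":[0,0,0],"fingers":0},{"xyz":[0.2,0,4.1],"delta_rot":[0,0,0],"fingers":0}]}}

```text
clock: 9.22
tcp_pos: [0.6156, -0.0461, 0.0043]
orientation: [3.077, 0.62, -0.009]
contact_force: [-0.5, 0.7, 0.2]
grip_width: 0.0852
```

```bash
python3 s.py .6173 -.0456 .0045
```

```text
[ 0.18  0.02 -0.02] 9.2167 [ 0.6156 -0.0461  0.0043] [ 0.11  0.68 -0.19  1.83  0.2   0.66 -1.37] [-0.13 -0.37  0.46] [-0.5  0.7  0.2] 0.08524527143755233
```

>>> {"api": "jog_arm", "payload": {"rows": [{"xyz":[0.1,0,0],"delta_rot":[0,0.3,0],"fingers":0.2},{"xyz":[0.1,0,0],"delta_rot":[0,0.3,0],"fingers":0.3},{"xyz":[0.1,0,0],"delta_rot":[0,0.3,0],"fingers":0.5},{"xyz":[0.1,0,0],"delta_rot":[0,0.3,0],"fingers":0.8},{"xyz":[0.1,0,0],"delta_rot":[0,0.3,0],"fingers":0.8}], "grip_force": 50}}

```text
clock: 9.63
tcp_pos: [0.6167, -0.0456, 0.005]
orientation: [3.078, 0.62, -0.0]
contact_force: [-1.4, -0.2, 3.8]
grip_width: 0.0542
```

>>> {"api": "jog_arm", "payload": {"rows": [{"xyz":[0,0,0],"delta_rot":[0,0,0],"fingers":0.8},{"xyz":[0,0,0],"delta_rot":[0,0,0],"fingers":0.8},{"xyz":[0,0,0],"delta_rot":[0,0,0],"fingers":0.8},{"xyz":[0,0,0],"delta_rot":[0,0,0],"fingers":0.8},{"xyz":[0,0,0],"delta_rot":[0,0,0],"fingers":0.8}]}}

```text
clock: 10.05
tcp_pos: [0.6166, -0.0456, 0.005]
orientation: [3.078, 0.62, -0.001]
contact_force: [-0.2, 0.6, 0.5]
grip_width: 0.0542
```

>>> {"api": "jog_arm", "payload": {"rows": [{"xyz":[0,0,-1],"delta_rot":[0,0,0],"fingers":0.8},{"xyz":[0,0,-3],"delta_rot":[0,0,0],"fingers":0.8},{"xyz":[0,0,-6],"delta_rot":[0,0,0],"fingers":0.8},{"xyz":[0,0,-9],"delta_rot":[0,0,0],"fingers":0.8},{"xyz":[0,0,-11],"delta_rot":[0,0,0],"fingers":0.8}]}}

```text
clock: 10.47
tcp_pos: [0.6174, -0.0454, 0.1179]
orientation: [3.077, 0.62, 0.003]
contact_force: [0.8, -0.2, -4.7]
grip_width: 0.0544
```

```bash
python3 s.py .587 .28 .12;  python3 - <<'E'
from h import *
im=imaging.grab_frame("scene")
cv2.imwrite("pics/g12.png",cv2.resize(im[130:215,150:250],None,fx=7,fy=7))
E
```

```text
[  9.8  -31.18  -0.28] 10.4667 [ 0.6174 -0.0454  0.1179] [ 0.14  0.52 -0.22  1.78  0.15  0.85 -1.33] [-0.19  0.08  0.47] [ 0.8 -0.2 -4.7] 0.05436658849998793
```

View pics/g12.png

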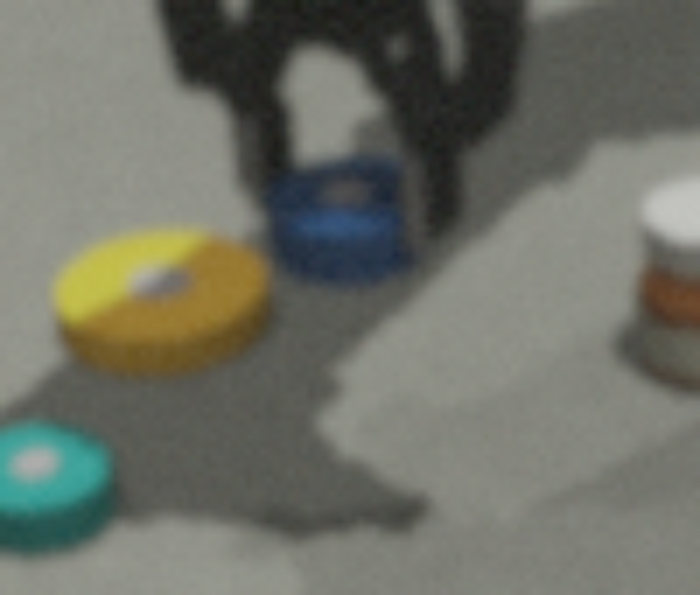

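Held level at crop (345,215). Carrying back to the tube.

>>> {"api": "jog_arm", "payload": {"rows": [{"xyz":[1,-3,-0.5],"delta_rot":[0,0,0],"fingers":0.8},{"xyz":[2,-6.5,-0.5],"delta_rot":[0,0,0],"fingers":0.8},{"xyz":[3,-10,-0.5],"delta_rot":[0,0,0],"fingers":0.8},{"xyz":[4.5,-13.5,-0.5],"delta_rot":[0,0,0],"fingers":0.8},{"xyz":[5.5,-17,-0.5],"delta_rot":[0,0,0],"fingers":0.8}]}}

```text
clock: 10.93
tcp_pos: [0.6042, 0.1343, 0.1256]
orientation: [3.076, 0.619, 0.012]
contact_force: [1.6, -0.1, -4.1]
grip_width: 0.0544
```

```bash
python3 s.py .587 .28 .12
```

```text
[  4.05 -14.11   0.52] 10.9333 [0.6042 0.1343 0.1256] [-0.14  0.51 -0.25  1.78  0.16  0.87 -1.63] [-0.32  0.38  0.49] [ 1.6 -0.1 -4.1] 0.054378600239097574
```

>>> {"api": "jog_arm", "payload": {"rows": [{"xyz":[1,-3.5,0],"delta_rot":[0,0,0],"fingers":0.8},{"xyz":[2,-7,0],"delta_rot":[0,0,0],"fingers":0.8},{"xyz":[3,-10.5,0],"delta_rot":[0,0,0],"fingers":0.8},{"xyz":[3.6,-12.5,0.5],"delta_rot":[0,0,0],"fingers":0.8},{"xyz":[4,-14,0.5],"delta_rot":[0,0,0],"fingers":0.8}]}}

```text
clock: 11.35
tcp_pos: [0.5849, 0.2824, 0.1188]
orientation: [3.076, 0.625, 0.009]
contact_force: [-0.6, 0.1, -5.1]
grip_width: 0.0538
```

>>> {"api": "jog_arm", "payload": {"rows": [{"xyz":[0,0,0.2],"delta_rot":[0,0,0],"fingers":0.8},{"xyz":[0,0,0.4],"delta_rot":[0,0,0],"fingers":0.8},{"xyz":[0,0,0.6],"delta_rot":[0,0,0],"fingers":0.8},{"xyz":[0,0,0.6],"delta_rot":[0,0,0],"fingers":0.8},{"xyz":[0,0,0.6],"delta_rot":[0,0,0],"fingers":0.8}]}}

```text
clock: 11.77
tcp_pos: [0.5857, 0.2796, 0.1125]
orientation: [3.076, 0.62, 0.008]
contact_force: [0.0, -0.9, -5.0]
grip_width: 0.054
```

```bash
python3 s.py .587 .28 .09
```

```text
[0.13 0.01 2.25] 11.7667 [0.5857 0.2796 0.1125] [-0.36  0.57 -0.26  1.71  0.19  0.88 -1.87] [-0.31  0.23  0.45] [ 0.  -0.9 -5. ] 0.054021887091265104
```

>>> {"api": "jog_arm", "payload": {"rows": [{"xyz":[0.1,0,0.7],"delta_rot":[0.3,-0.2,0],"fingers":0.8},{"xyz":[0.1,0,1.4],"delta_rot":[0.3,-0.2,0],"fingers":0.8},{"xyz":[0.1,0,2.1],"delta_rot":[0.3,-0.2,0],"fingers":0.8},{"xyz":[0.1,0,2.7],"delta_rot":[0.3,-0.2,0],"fingers":0.8},{"xyz":[0.1,0,2.7],"delta_rot":[0.3,-0.2,0],"fingers":0.8}]}}

```text
clock: 12.18
tcp_pos: [0.5856, 0.2792, 0.0834]
orientation: [3.079, 0.621, -0.004]
contact_force: [0.0, 0.4, -4.4]
grip_width: 0.054
```

```bash
python3 s.py .587 .28 .066; python3 - <<'E'
from h import *
im=imaging.grab_frame("scene")
cv2.imwrite("pics/g13.png",cv2.resize(im[195:280,265:360],None,fx=7,fy=7))
E
```

```text
[ 0.16 -0.02  1.74] 12.1833 [0.5856 0.2792 0.0834] [-0.36  0.61 -0.25  1.72  0.19  0.84 -1.87] [-0.02 -0.15  0.44] [ 0.   0.4 -4.4] 0.054043415111120256
```

View pics/g13.png

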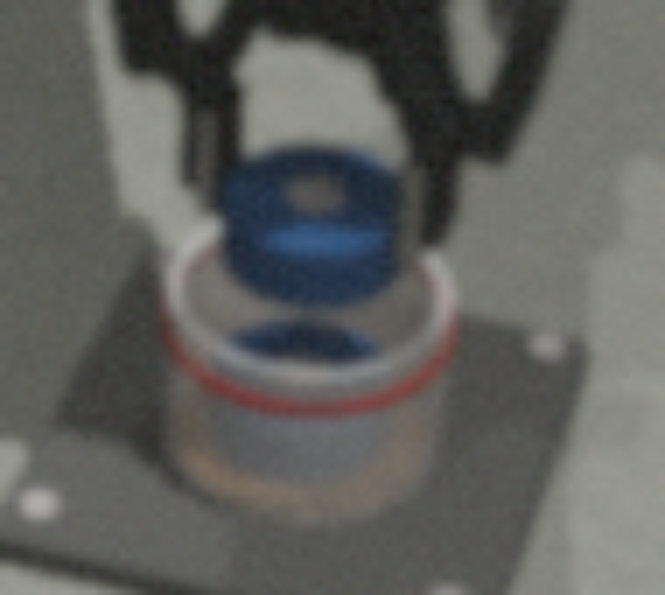

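Second disc hangs level and central over the mouth (crop (312,225)), the first below at (305,340). Lowering, then releasing.

>>> {"api": "jog_arm", "payload": {"rows": [{"xyz":[0.1,0,0.5],"delta_rot":[0,0,0],"fingers":0.8},{"xyz":[0.1,0,1],"delta_rot":[0,0,0],"fingers":0.8},{"xyz":[0.1,0,1.4],"delta_rot":[0,0,0],"fingers":0.8},{"xyz":[0.1,0,1.7],"delta_rot":[0,0,0],"fingers":0.8},{"xyz":[0.1,0,1.7],"delta_rot":[0,0,0],"fingers":0.8}]}}

```text
clock: 12.65
tcp_pos: [0.5863, 0.2797, 0.0663]
orientation: [3.079, 0.621, -0.005]
contact_force: [0.6, 1.3, -5.1]
grip_width: 0.0542
```

```bash
python3 s.py .587 .28 .066
```

```text
[ 0.07 -0.    0.03] 12.65 [0.5863 0.2797 0.0663] [-0.36  0.63 -0.25  1.73  0.2   0.81 -1.88] [-0.03 -0.18  0.43] [ 0.6  1.3 -5.1] 0.054215557394873555
```

>>> {"api": "jog_arm", "payload": {"rows": [{"xyz":[0,0,0],"delta_rot":[0,0,0],"fingers":0},{"xyz":[0,0,0],"delta_rot":[0,0,0],"fingers":0},{"xyz":[0,0,0],"delta_rot":[0,0,0],"fingers":0},{"xyz":[0,0,-1],"delta_rot":[0,0,0],"fingers":0},{"xyz":[0,0,-3],"delta_rot":[0,0,0],"fingers":0}]}}

```text
clock: 13.07
tcp_pos: [0.5852, 0.2791, 0.0954]
orientation: [3.078, 0.621, -0.01]
contact_force: [-0.5, 0.0, 0.0]
grip_width: 0.0854
```

>>> {"api": "jog_arm", "payload": {"rows": [{"xyz":[0,0,-3],"delta_rot":[0,0,0],"fingers":0},{"xyz":[0,3,-6],"delta_rot":[0,0,0],"fingers":0},{"xyz":[0,6,-8],"delta_rot":[0,0,0],"fingers":0},{"xyz":[-1,9,-9],"delta_rot":[0,0,0],"fingers":0},{"xyz":[-2,12,-9],"delta_rot":[0,0,0],"fingers":0}]}}

```text
clock: 13.48
tcp_pos: [0.6165, 0.1608, 0.1906]
orientation: [3.078, 0.622, 0.002]
contact_force: [1.3, -0.2, -0.6]
grip_width: 0.0851
```

>>> {"api": "jog_arm", "payload": {"rows": [{"xyz":[0,3,0],"delta_rot":[0,0,0],"fingers":0},{"xyz":[0,5,0],"delta_rot":[0,0,0],"fingers":0},{"xyz":[0,5,0],"delta_rot":[0,0,0],"fingers":0},{"xyz":[0,5,0],"delta_rot":[0,0,0],"fingers":0},{"xyz":[0,5,0],"delta_rot":[0,0,0],"fingers":0}]}}

```text
clock: 13.9
tcp_pos: [0.6357, 0.1159, 0.1915]
orientation: [-3.079, -0.624, -0.004]
contact_force: [-0.1, 0.8, -0.1]
grip_width: 0.0854
```

```bash
python3 s.py .587 .28 .066; python3 - <<'E'
from h import *
im=imaging.grab_frame("scene");t=imaging.grab_frame("top")
x,y=265,205;v=cv2.resize(im[y:y+85,x:x+90],None,fx=4.7,fy=4.7)
a=np.linspace(0,2*np.pi,80)
p=((proj("scene",np.c_[.587+.028*np.cos(a),.28+.028*np.sin(a),0*a+.056])-[x,y]+.5)*4.7-.5).round().astype(int)
w=v.copy();cv2.polylines(w,[p],True,(0,255,255),1)
t2=cv2.resize(t[135:220,110:195],(400,400))
cv2.imwrite("pics/g14.png",np.hstack([w,np.zeros((0,0,3),np.uint8).reshape(0,0,3) if 0 else t2[:v.shape[0]] if v.shape[0]<=400 else cv2.resize(t[135:220,110:195],(370,v.shape[0]))]))
E
```

```text
[  1.87 -17.02  12.54] 13.9 [0.6357 0.1159 0.1915] [-0.1   0.48 -0.24  1.66  0.13  1.02 -1.56] [-0.04  0.13  0.35] [-0.1  0.8 -0.1] 0.0853564208063994
```

View pics/g14.png

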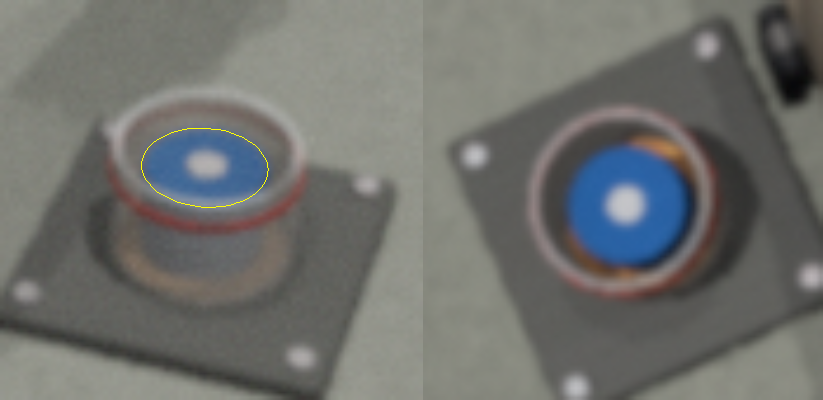

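The top disc lies level at the modelled line height (yellow outline fits in the scene view at (205,165)) and is centred in the top view, dot at (625,205).

```bash
python3 -c "
from bench import r; print(r.hand_in())"
```

```text
the job is handed in; nothing more can be done
None
```

Both blue weights are stacked flat inside the larger clear tube. I handed the job in at about 14 s of the 54 s allowed; the hand-in gives no verdict.

- **Moves:** I gripped each weight near its top and lowered it level into the mouth until its underside was just below the rim. I then let go and backed off without touching the tube.
- **Last checks:** In both pictures the upper weight is level and centred in the tube. A circle drawn at the calculated height of the red line (z = 0.056 m) matches its top face. The gripper was open and well clear, with a contact force of about 0.8 N, which is within the noise. I never went near the yellow or turquoise weights with the fingers, and yellow was still in place in the last close-up that showed it.
- **Disagreements:**
  - The two cameras placed the tube and the weights 3–6 mm apart, so I used the averages.
  - The gripper read about 54 mm on the 56 mm weights, yet both were held level and released cleanly.

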